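# Pull the mesh filter from the bench extractor and hold it up for inspection

### The arm

A 6-joint arm with a two-finger parallel gripper is mounted at the origin on a cart in front of the work surface, level with it; the furniture and walls round the work are solid. World frame = base frame: x ahead of the robot, y to its left, z up, the work surface at z = 0. Lengths are in m, angles in rad, forces in N, time in s.
With the tool pointing down it reaches from about 0.425 to 0.95 m from the base axis. Payload 3.5 kg.
Tool frame: the origin (TCP) lies midway between the tips of the shut fingers; the grasp point (between the pads) lies 19 mm behind it; z points along the fingers, y is the direction in which the jaws open and shut (so a half turn about z gives the same grasp; the last joint's range is limited). The gripper opens to 85 mm and grips with 20 to 120 N. Pads are 22 mm wide; open, the fingers measure 114 mm over their backs; the gripper's body (76 mm by 85 mm) begins 54 mm behind the grasp point. The pads swing forward as they close: fully open they stand 13 mm farther back than shut.
Start: joints at [-1.434, 0.286, 1.577, -0, 1.279, -0.15], TCP at [0.191, -0.647, 0.231] pointing down, gripper open.
Joint ranges: [-2.77, 2.77], [-0.9, 2.22], [0.21, 2.48], [-1.53, 4.67], [0.24, 2.81], [-2.84, 2.84]. Speed limits (rad/s): [2.79, 2.79, 3.14, 3.14, 3.14, 3.14].

### API

Orientations are given as a unit quaternion [x, y, z, w].
In Python, from plant import * gives the robot as it stands.
- The arm moves only by the shell command python3 -m jog 'ROWS' [FORCE]. ROWS is a JSON object of lists of equal length, an entry for each row: "travel": the shift along the world's x, y, z in mm, a list of three; "dr": the turn, a rotation vector about the world's x, y, z in degrees, a list of three; "jaw": the closure in counts, from 0 (fully open) to 255 (shut). In form: {"travel": [[x, y, z], ...], "dr": [[wx, wy, wz], ...], "jaw": [jaw, ...]}. A call has 1 to 5 rows; each row shifts and turns the commanded pose from where the row before left it; what a row does not reach is not made up. A row lasts 1/12 s, in which the tool goes at most 41.7 mm and 7.16 degrees, less where a joint would pass 70% of its speed; a pose out of reach is approached as far as the arm can. A call is refused whole if a number of a shift passes 41.7 or a number of a turn 7.16, either way. A call with a gripper value outside its range is refused whole. The fingers move at their own pace and stop on an object; FORCE is the grip in N (left out, the last holds). Time passes only in rows, so rows that do not move let the fingers close. It gives the time, the measured TCP pose, the force and the opening at its end, in the units of the state.
- get_state(): the state, without advancing time (a new reading comes with each control period).
- read_camera(name): name is "scene" or "top"; returns the picture (480x640x3 uint8, red, green, blue); there is no depth.
- camera_info(name): a dict with "K" (3x3 intrinsics, pixels), "R" (3x3) and "t" (3): a world point X has camera coordinates R X + t. Camera axes: x right, y down, z forward; pixel columns grow to the right and rows downward; lengths in m; the calibration is good to about 2 mm. A picture is of the moment at which its call begins. camera_info takes no time and is no camera call.
- sign_off(): hands the job in, once; it reports no verdict.
The state is a dict: "time": time; "qpos": joint angles; "dq": joint speeds; "joint_efforts": joint torques, N m; "eef_pos": TCP position; "tcp_rot": TCP orientation; "contact_force": force on the tool from outside, world axes, zero at the start; "wrist_torque": the same for the moment, N m; "opening": opening from 0.0 (shut) to 1.0 (fully open).
Only numpy, scipy, OpenCV 4.12 (cv2) and the standard library are available. Lean on these libraries where they do the work, as an engineer would, in place of code of your own. Each camera call takes 0.05 s, during which the arm holds its last target. There are 200 camera calls.

### The job

The mesh filter of the bench extractor is due for its daily look. Lift the extractor's cover by its bar and throw it right back so that it stays open, then take the mesh filter plate hidden underneath by its grip and draw it straight up out of its slot. Finish still holding it in the gripper (do not put it down or let go): upright and still, over the bench to one side of the extractor with at least a hand's breadth (10 cm) of clear space between them so that no grit falls back in, its lower edge 8 to 15 cm above the bench top and its mesh squarely facing the bench's front edge, where the inspector stands; leave the things lying around where they are.

Things in the scene. Friction and masses are not known exactly. Their poses are not given: they have to be found in the camera images.
- extractor: Grey sheet-metal dust extractor, fixed to the bench. Origin: on the bench top, below the middle of the filter slot. Its x axis points from its front (round dark intake mouth, wire guard) to its rear (louvred blower housing), z up; yaw 1.2 to 1.9: front to the robot's right. Base x -58 (mouth -72) to 70 mm, y +-75, deck at z = 68; blower housing x 70 to 130, y +-52, 52 high.
- slot (a point): Middle of the filter slot's mouth in the deck, 68 mm above the bench, axes as the extractor's. The slot is 18 mm (x) by 114 mm (y), its floor 56 mm down. A pleated paper filter, fixed, lies flush in the deck right behind it.
- cover (a joint): Hinge of the cover, rad: 0 shut, grows as the front edge goes up and back, stop at 1.9. The cover is a grey sheet hood, 107 x 142 x 42 mm, 0.25 kg, over the deck; it hides the filter. No latch or spring: by its weight it falls shut from below about 1.0 and from beyond about 1.25 it sinks, damped, to the open stop and stays. Lifting it at the bar takes 1 to 2 N.
- cover_bar (a point): Middle of the cover's lift bar (moves with it): dark round bar, 10 mm thick, along the extractor's y, 76 mm free between its brackets. It stands 22 mm ahead of and 22 mm above the cover's front top edge: pinch it from above, fingers closing along the extractor's x; it turns between the pads as the cover swings. Shut: 129 mm ahead of the hinge, 64 mm above it.
- cover_hinge (a point): Middle of the hinge axis, at the rear deck edge of the extractor (x = 65, z = 69 mm in its frame); the axis is parallel to the extractor's y. The open cover stays behind this axis.
- mesh_filter: Mesh filter plate under the cover: aluminium frame with woven wire, 14 mm thick (its x, the normal of the mesh face), 110 mm wide (y), 56 mm high (z), 0.08 to 0.17 kg, a strap grip on top. Origin: middle of the underside. It stands in the slot with 2 mm play all round, axes as the extractor's, underside 12 mm above the bench, frame top level with the deck; it must rise 56 mm to be out.
- filter_grip (a point): Middle of the grip bar on the filter plate: flat aluminium bar 10 mm thick (filter's x), 66 mm long (y; 46 mm free between its straps), 12 mm high, 83 mm above the plate's underside and 27 mm above its frame top. Pinch it from above, fingers closing along the filter's x; nothing stands beside it once the cover is open.
- bench_front (a point): A point on the front edge of the bench top (z = 0). Its x axis points away from the robot, square to that edge; its y axis runs along the edge. The plate faces the edge squarely when its x axis is parallel to this x axis, either way round. A long lamp runs along y over the bench, 518 mm above it, from x = 0.60 to 0.69: keep the wrist in front of it or lean the hand back to the robot.
- flap_disc: Grinding disc, 115 mm in diameter, 9 mm high, lying flat beyond the extractor, to the right; leave it. Origin: middle of the underside.
- v_block: Small grey V-block, 40 x 50 x 35 mm, on the bench beyond the extractor; leave it. Origin: middle of the underside.
- tape_roll: Roll of tape, 90 mm in diameter, 30 mm high, lying flat behind the extractor; leave it. Origin: middle of the underside.

How it is judged:
On the way, in this order (a step that is already met when the one before it is completed fails the run):
1. the cover is thrown back past its balance and lies open (value of joint cover above 1.7 rad), for 0.2 s.
2. the mesh filter is drawn up clear of the slot, in the fingers (z of mesh_filter in the frame of extractor above 0.07 m and contact force between the fingers and mesh_filter above 1 N), for 0.1 s.
At the end, for the whole second after the job is handed in: Cover open (over 1.7 rad). The filter is held in the fingers, off the extractor, at rest: lower edge 60 to 200 mm above the bench, origin over the bench and at least 200 mm (level) from the extractor's, upright within 0.17 rad, either face square to the bench's front edge within 0.2 rad (value of joint cover above 1.7 rad and contact force between the fingers and mesh_filter above 1 N and contact force between mesh_filter and extractor below 0.1 N and height (world z) of mesh_filter between 0.06 and 0.2 m and horizontal distance between mesh_filter and extractor above 0.2 m and world x of mesh_filter above 0.4 m and angle between mesh_filter's own z axis and vertical below 0.17 rad and angle between the x axis of mesh_filter and the x axis of bench_front, either way round below 0.2 rad and linear speed of mesh_filter below 0.02 m/s and angular speed of mesh_filter below 0.1 rad/s); the arm keeps its last pose, push and grip.
It fails at once if a thing lying by the extractor is pushed more than 2 cm (distance of any of flap_disc, v_block, tape_roll from where it was at the start of the episode above 0.02 m).
It also fails if it takes over 45 s, if anything falls off the work surface, if the arm or the gripper's body presses on something with over 40 N, if the wrist force passes 120 N, or if a joint passes its speed limit or range.

## Working session

There is one attempt and no reset: what is moved stays moved. The work goes in short steps, Python scripts to look and compute and a shell command to move; the robot and the scene stay as the last step left them, time stands still between calls to the robot, and variables do not carry over. Pictures are saved under pics/ and viewed, about 8 in all and at most 12, crops included, and the job is handed in when it is done.

```bash
mkdir -p pics; ls
python3 - <<'E'
from plant import *
import cv2
s=get_state();print(s)
for n in("scene","top"):
    i=camera_info(n);print(n,i)
    cv2.imwrite(f"pics/{n}0.png",read_camera(n)[:,:,::-1])
E
```

```text
pics
{'time': 0.0, 'qpos': array([-1.43398669e+00,  2.87159174e-01,  1.57816224e+00, -8.63744800e-06,
        1.27857086e+00, -1.50008130e-01]), 'dq': array([-0.00052766, -0.00150637,  0.00088342,  0.00083378, -0.00124351,
        0.00064173]), 'joint_efforts': array([-2.23130999e-03, -4.05984735e+01, -2.92625087e+01, -2.62301401e-04,
        5.91648990e-03,  6.04112302e-06]), 'eef_pos': array([ 0.19089081, -0.64677448,  0.22995948]), 'tcp_rot': array([ 9.89733725e-01,  1.42918971e-01,  3.45369158e-06, -1.14980873e-03]), 'contact_force': array([-0.40013666, -0.14983792, -0.25544786]), 'wrist_torque': array([ 0.01887028, -0.02777068, -0.02238575]), 'opening': 1.0024997437907035}
scene {'K': array([[494.87174842,   0.        , 321.46442066],
       [  0.        , 494.87174842, 247.81529561],
       [  0.        ,   0.        ,   1.        ]]), 'R': array([[-0.75767697, -0.65230151, -0.02069674],
       [-0.28176327,  0.35555631, -0.89117292],
       [ 0.58867229, -0.66938962, -0.45319143]]), 't': array([0.50147841, 0.22889   , 0.8322681 ])}
top {'K': array([[493.97420459,   0.        , 311.1064976 ],
       [  0.        , 493.97420459, 238.58416894],
       [  0.        ,   0.        ,   1.        ]]), 'R': array([[-0.01934819, -0.99950599, -0.0247673 ],
       [-0.99193384,  0.02229362, -0.12478083],
       [ 0.12527134,  0.02215324, -0.99187516]]), 't': array([0.10186942, 0.59776784, 1.00973721])}
```

View pics/top0.png

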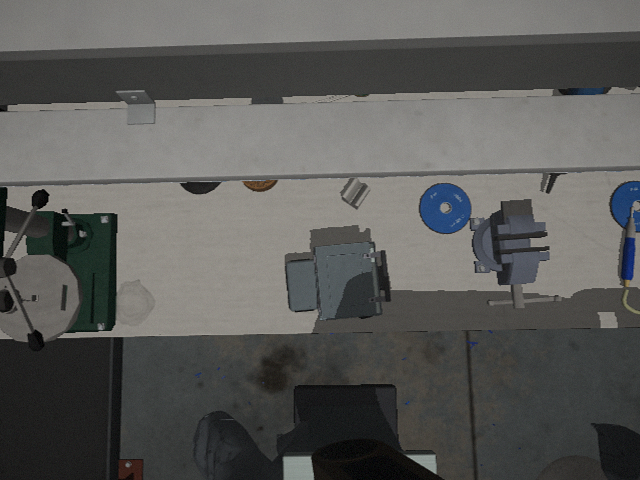

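View pics/scene0.png

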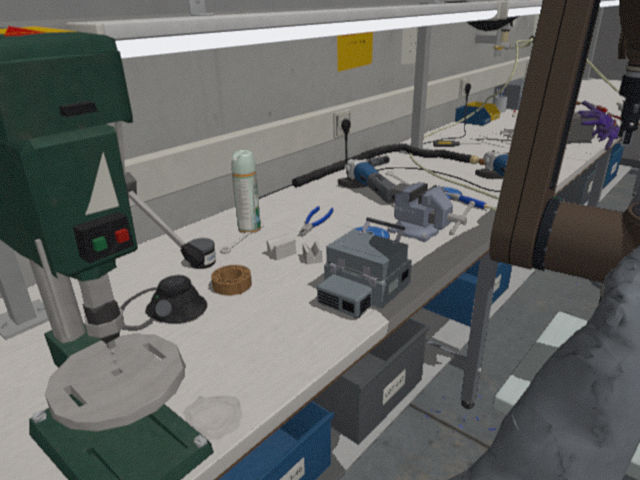

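The top view shows the extractor around (335,280): blower at (300,285) on the left, bar at about (385,275) on the right, and the bench front edge along row ~333. The scene view shows the blower end at (345,295), with the tape roll, V-blocks and a vice around it. Next I'll enlarge a crop to measure.

```bash
cat > h.py <<'E'
from plant import *
import numpy as np, cv2
def ray(n,uv,z):
    i=camera_info(n);K,R,t=i["K"],i["R"],i["t"]
    c=-R.T@t; d=R.T@np.linalg.inv(K)@np.array([*uv,1.]); return c+d*(z-c[2])/d[2]
def proj(n,X):
    i=camera_info(n);p=i["K"]@(i["R"]@np.asarray(X,float)+i["t"]);return p[:2]/p[2]
def crop(n,f,x0,y0,w,h,s,pts=()):
    im=read_camera(n)[:,:,::-1].copy()
    c=cv2.resize(im[y0:y0+h,x0:x0+w],None,fx=s,fy=s,interpolation=cv2.INTER_CUBIC)
    for X in pts:
        u=(proj(n,X)-[x0,y0]+.5)*s; cv2.drawMarker(c,tuple(int(v) for v in u),(0,0,255),0,10,1)
    cv2.imwrite(f,c)
E
python3 - <<'E'
from h import *
crop("top","pics/t1.png",275,215,130,120,5)
print([ray("top",p,0).round(4) for p in((130,336.5),(620,328.5))])
E
```

```text
[array([0.3996, 0.4869, 0.    ]), array([ 0.3979, -0.5609,  0.    ])]
```

View pics/t1.png

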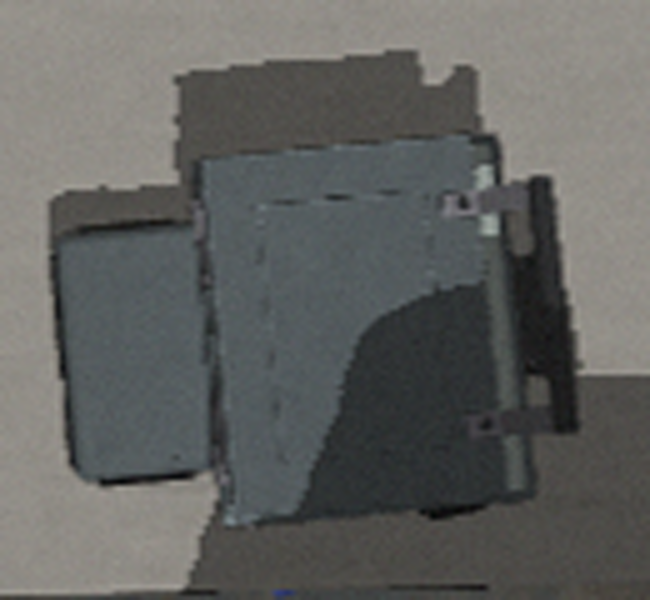

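The crop shows the bar from (540,178) to (570,430) in crop pixels, the cover's top corners near (203,160), (232,522), and the blower's top corners near (60,238), (75,478).

Run:
```python
from h import *
f=lambda u,v,z: ray("top",(275+u/5-.5,215+v/5-.5),z)[:2]
b=f(540,180,.133),f(571,430,.133); r=f(203,160,.108),f(230,522,.108); h=f(60,235,.052),f(78,478,.052)
for a,c in(b,r,h):
    d=a-c; print("mid",((a+c)/2).round(4),"len",np.linalg.norm(d).round(4),"yaw",np.arctan2(d[1],d[0])-0+np.pi/2 if 0 else np.arctan2(-d[0],d[1])+0)
    print(" y-dir angle",np.degrees(np.arctan2(d[1],d[0])))
s=get_state()
from scipy.spatial.transform import Rotation as Ro
print(Ro.from_quat(s["tcp_rot"]).as_matrix().round(3), s["eef_pos"])
```

```text
mid [ 0.5141 -0.0533] len 0.0956 yaw -1.4855444503049973
 y-dir angle 4.884572718441795
mid [0.5043 0.0764] len 0.1417 yaw -1.5171460187830026
 y-dir angle 3.0739362186584325
mid [0.5008 0.1383] len 0.1007 yaw -1.5100706782405167
 y-dir angle 3.479323370360677
[[ 0.959  0.283 -0.   ]
 [ 0.283 -0.959  0.002]
 [ 0.    -0.002 -1.   ]] [ 0.19089758 -0.64691645  0.23024149]
```

```bash
python3 -m jog '{"travel":[[14,28,25],[16,30,25],[16,30,25],[16,30,15],[16,30,0]],"dr":[[0,0,-1],[0,0,-1],[0,0,-1],[0,0,-1],[0,0,-1]],"jaw":[0,0,0,0,0]}' 40
python3 -m jog '{"travel":[[16,30,0],[16,30,0],[16,30,0],[16,30,0],[16,30,0]],"dr":[[0,0,-1],[0,0,-1],[0,0,-1],[0,0,-1],[0,0,-1]],"jaw":[0,0,0,0,0]}'
python3 -m jog '{"travel":[[16,30,0],[16,30,0],[16,30,0],[16,30,0],[16,30,0]],"dr":[[0,0,-1],[0,0,-1],[0,0,-0.5],[0,0,0],[0,0,0]],"jaw":[0,0,0,0,0]}'
python3 -m jog '{"travel":[[16,30,0],[16,30,0],[16,30,0],[16,28,0],[16,24,0]],"dr":[[0,0,0],[0,0,0],[0,0,0],[0,0,0],[0,0,0]],"jaw":[0,0,0,0,0]}'
python3 -m jog '{"travel":[[0,0,-10],[0,0,-10]],"dr":[[0,0,0],[0,0,0]],"jaw":[0,0]}'
python3 - <<'E'
from h import *
from scipy.spatial.transform import Rotation as Ro
s=get_state();print(Ro.from_quat(s["tcp_rot"]).as_matrix().round(3), s["eef_pos"],s["qpos"].round(2))
for p,z in(((472,260),.1),((490,300),.1),((445,208),0),((115,290),.05),((78,270),.25),((72,212),.2),((260,184),.03)): print(p,ray("top",p,z).round(3))
crop("scene","pics/s1.png",270,130,200,200,4,[(.5141,-.0533,.133)])
E
```

```text
time: 0.57
eef_pos: [0.2695, -0.5003, 0.3255]
tcp_rot: [0.995, 0.099, 0.001, 0.004]
contact_force: [1.0, 0.1, -0.0]
opening: 0.995
time: 0.98
eef_pos: [0.3489, -0.3484, 0.3204]
tcp_rot: [0.998, 0.056, -0.0, -0.0]
contact_force: [0.8, 0.9, 0.2]
opening: 1.0
time: 1.4
eef_pos: [0.4288, -0.1985, 0.3205]
tcp_rot: [0.999, 0.034, -0.0, -0.0]
contact_force: [0.6, -0.3, 0.3]
opening: 0.998
time: 1.82
eef_pos: [0.5088, -0.056, 0.3205]
tcp_rot: [0.999, 0.035, -0.0, -0.0]
contact_force: [-0.0, -0.1, -0.6]
opening: 0.999
time: 1.98
eef_pos: [0.509, -0.0571, 0.3005]
tcp_rot: [0.999, 0.036, 0.0, 0.0]
contact_force: [0.5, 0.1, 0.1]
opening: 0.999
[[ 0.997  0.072  0.001]
 [ 0.072 -0.997 -0.001]
 [ 0.001  0.001 -1.   ]] [ 0.50904219 -0.05707941  0.30046126] [-0.31 -0.13  1.89 -0.    1.38  1.19]
(472, 260) [ 0.542 -0.228  0.1  ]
(490, 300) [ 0.464 -0.258  0.1  ]
(445, 208) [ 0.666 -0.206  0.   ]
(115, 290) [0.499 0.502 0.05 ]
(78, 270) [0.528 0.481 0.25 ]
(72, 212) [0.638 0.522 0.2  ]
(260, 184) [0.723 0.198 0.03 ]
```

View pics/s1.png

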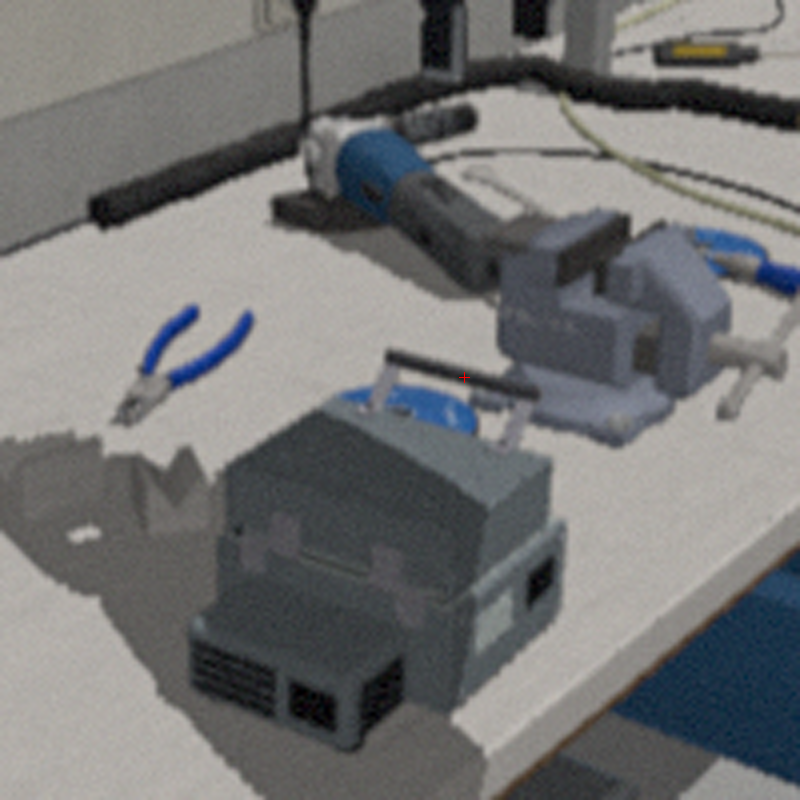

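The marker sits on the bar's middle (464,376), so the two cameras agree. Next I descend and pinch.

```bash
python3 -m jog '{"travel":[[2,2,-35],[2,2,-35],[1,0,-35],[0,0,-30],[0,0,-25]],"dr":[[0,0,0],[0,0,0],[0,0,0],[0,0,0],[0,0,0]],"jaw":[0,0,0,0,0]}' 30
python3 -m jog '{"travel":[[0,0,-15],[0,0,-7],[0,0,0],[0,0,0],[0,0,0]],"dr":[[0,0,0],[0,0,0],[0,0,0],[0,0,0],[0,0,0]],"jaw":[0,0,120,255,255]}' 30
python3 -m jog '{"travel":[[0,0,0],[0,0,0],[0,0,0],[0,0,0],[0,0,0]],"dr":[[0,0,0],[0,0,0],[0,0,0],[0,0,0],[0,0,0]],"jaw":[255,255,255,255,255]}'
python3 - <<'E'
import numpy as np
ux=np.array([-np.sin(np.radians(3.9)),np.cos(np.radians(3.9))])
phi=np.radians(np.r_[26.4,30,36,44,54,64,74,84,94,104,114,122,128,131])
p=np.c_[np.outer(-144*np.cos(phi),ux),144*np.sin(phi)]
print(np.diff(p,axis=0).round(0).astype(int).tolist())
E
```

```text
time: 2.45
eef_pos: [0.5113, -0.055, 0.1373]
tcp_rot: [0.999, 0.033, -0.002, -0.001]
contact_force: [0.1, -1.0, -0.2]
opening: 1.0
time: 2.87
eef_pos: [0.5145, -0.0549, 0.1203]
tcp_rot: [0.999, 0.034, 0.001, 0.0]
contact_force: [-0.6, -0.5, -0.5]
opening: 0.605
time: 3.28
eef_pos: [0.514, -0.0525, 0.1198]
tcp_rot: [0.999, 0.034, 0.001, -0.002]
contact_force: [-0.6, 5.9, 3.0]
opening: 0.099
[[0, 4, 8], [-1, 8, 13], [-1, 13, 15], [-1, 19, 16], [-1, 21, 13], [-2, 23, 9], [-2, 25, 5], [-2, 25, 0], [-2, 25, -4], [-2, 24, -8], [-1, 18, -9], [-1, 12, -9], [0, 6, -5]]
```

```bash
python3 -m jog '{"travel":[[0,4,8],[-1,8,13],[-1,13,15],[-1,19,16],[-1,21,13]],"dr":[[0,0,0],[0,0,0],[0,0,0],[0,0,0],[0,0,0]],"jaw":[255,255,255,255,255]}'
python3 - <<'E'
from h import *
cv2.imwrite("pics/s2.png",read_camera("scene")[100:340,200:500,::-1])
E
```

```text
time: 3.7
eef_pos: [0.5096, 0.0093, 0.186]
tcp_rot: [0.999, 0.034, -0.0, 0.003]
contact_force: [-1.0, -3.2, -0.5]
opening: 0.102
```

View pics/s2.png

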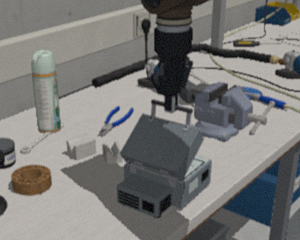

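The picture shows the cover half open, with the bar in the fingers at (172,105). I continue the arc.

```bash
python3 -m jog '{"travel":[[-2,23,9],[-2,25,5],[-2,25,0],[-2,25,-4],[-2,24,-8]],"dr":[[0,0,0],[0,0,0],[0,0,0],[0,0,0],[0,0,0]],"jaw":[255,255,255,255,255]}'
python3 -m jog '{"travel":[[-1,18,-9],[-1,12,-9],[0,6,-5],[0,0,0],[0,0,0]],"dr":[[0,0,0],[0,0,0],[0,0,0],[0,0,0],[0,0,0]],"jaw":[255,255,255,255,255]}'
python3 -m jog '{"travel":[[0,0,0],[0,0,0],[0,0,0],[0,0,0],[0,0,0]],"dr":[[0,0,0],[0,0,0],[0,0,0],[0,0,0],[0,0,0]],"jaw":[180,140,140,140,140]}'
python3 - <<'E'
from h import *
crop("scene","pics/s3.png",270,130,200,200,3)
E
```

```text
time: 4.17
eef_pos: [0.5009, 0.1335, 0.1887]
tcp_rot: [0.999, 0.035, 0.003, 0.001]
contact_force: [2.7, -2.1, 1.2]
opening: 0.1
time: 4.58
eef_pos: [0.4982, 0.1709, 0.1642]
tcp_rot: [0.999, 0.035, 0.001, -0.002]
contact_force: [-1.0, 5.6, 6.3]
opening: 0.103
time: 5.0
eef_pos: [0.4973, 0.1683, 0.1622]
tcp_rot: [0.999, 0.034, -0.0, 0.0]
contact_force: [0.6, 0.6, 0.3]
opening: 0.451
```

View pics/s3.png

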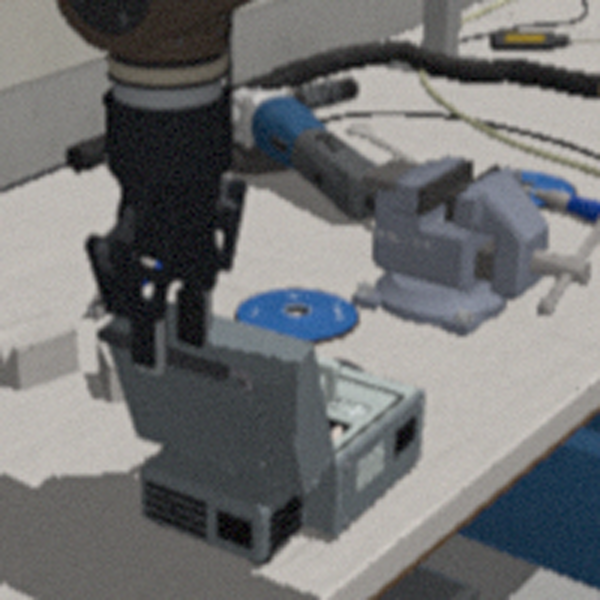

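The cover is fully back, with the bar loose between the opened fingers. I lift straight up, move above the slot and look.

```bash
python3 -m jog '{"travel":[[0,0,20],[0,0,30],[0,0,35],[0,0,35],[0,-25,0]],"dr":[[0,0,0],[0,0,0],[0,0,0],[0,0,0],[0,0,0]],"jaw":[140,140,100,60,0]}'
python3 -m jog '{"travel":[[3,-35,0],[3,-35,0],[3,-35,0],[3,-28,0],[0,0,0]],"dr":[[0,0,0],[0,0,0],[0,0,0],[0,0,0],[0,0,0]],"jaw":[0,0,0,0,0]}'
python3 - <<'E'
from h import *
crop("scene","pics/s4.png",300,200,150,130,4,[(.5098,.0105,.095)])
crop("top","pics/t4.png",275,215,130,120,4,[(.5098,.0105,.095)])
a,b=cv2.imread("pics/s4.png"),cv2.imread("pics/t4.png"); 
cv2.imwrite("pics/c4.png",cv2.resize(np.vstack([a[:,:520],b]),None,fx=.6,fy=.6) if 0 else np.hstack([a[:480,:400],b[:480,:400]]))
E
```

```text
time: 5.47
eef_pos: [0.5009, 0.1461, 0.2917]
tcp_rot: [0.999, 0.036, 0.007, -0.001]
contact_force: [1.4, -0.1, 0.8]
opening: 0.856
time: 5.88
eef_pos: [0.5098, 0.0065, 0.2826]
tcp_rot: [0.999, 0.032, -0.0, 0.001]
contact_force: [-0.6, -0.3, 0.2]
opening: 1.0
```

View pics/c4.png

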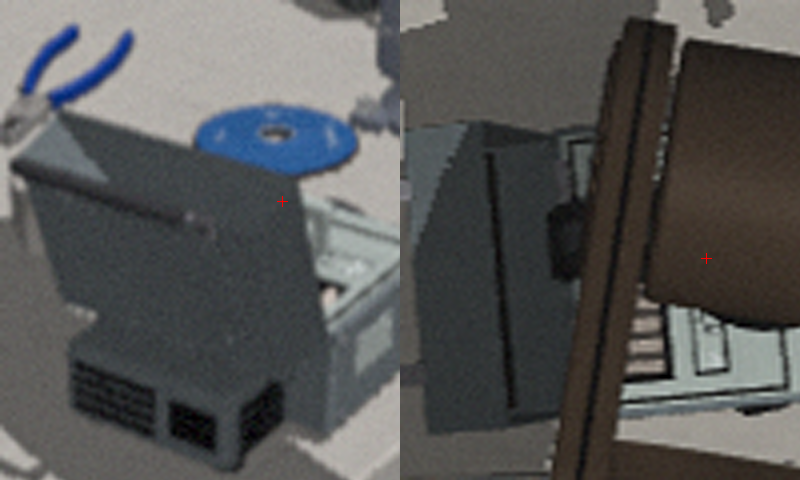

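Run:
```python
from h import *
a=np.radians(3.9);y=np.array([-np.cos(a),-np.sin(a)])
print("pred",np.array([.5098,.0105])+.057*y)
print("meas",ray("top",(275+(714-400)/4-.5,215+372/4-.5),.068))
```

```text
pred [0.452932   0.00662313]
meas [0.45367952 0.00666345 0.068     ]
```

Prediction and measurement of the slot agree within 1 mm. I descend on the grip with the jaws half closed.

```bash
python3 -m jog '{"travel":[[0,2,-35],[0,0,-40],[0,0,-40],[0,0,-30],[0,0,-20]],"dr":[[0,0,0],[0,0,0],[0,0,0],[0,0,0],[0,0,0]],"jaw":[120,120,120,120,120]}'
python3 -m jog '{"travel":[[0,0,-10],[0,0,0]],"dr":[[0,0,0],[0,0,0]],"jaw":[120,120]}'
```

```text
time: 6.4
eef_pos: [0.507, 0.0147, 0.1137]
tcp_rot: [0.999, 0.035, -0.003, -0.001]
contact_force: [-0.3, -0.9, -0.7]
opening: 0.529
time: 6.57
eef_pos: [0.5076, 0.0142, 0.105]
tcp_rot: [0.999, 0.035, -0.003, -0.001]
contact_force: [0.5, -0.1, 0.1]
opening: 0.525
```

```bash
python3 -m jog '{"travel":[[2,-3.5,-14],[0,0,-10],[0,0,-2],[0,0,0],[0,0,0]],"dr":[[0,0,0],[0,0,0],[0,0,0],[0,0,0],[0,0,0]],"jaw":[120,120,120,120,140]}' 
python3 -m jog '{"travel":[[0,0,0],[0,0,0],[0,0,0],[0,0,0],[0,0,0]],"dr":[[0,0,0],[0,0,0],[0,0,0],[0,0,0],[0,0,0]],"jaw":[190,255,255,255,255]}' 50
python3 -c "
from plant import *
s=get_state();print(s['eef_pos'],s['contact_force'],s['opening'])"
```

```text
time: 6.98
eef_pos: [0.5121, 0.0095, 0.0826]
tcp_rot: [0.999, 0.034, 0.001, 0.0]
contact_force: [-0.1, 0.4, -0.1]
opening: 0.456
time: 7.4
eef_pos: [0.5122, 0.0093, 0.0826]
tcp_rot: [0.999, 0.034, 0.001, 0.0]
contact_force: [-0.7, 1.0, 2.9]
opening: 0.101
[0.51224224 0.00927484 0.08258674] [-0.7404723   1.04818731  2.88695809] 0.10113729577996915
```

Gripped, with the opening at 0.10 as it was on the 10 mm bar. Now I draw it straight up.

```bash
python3 -m jog '{"travel":[[0,0,0],[0,0,5],[0,0,8],[0,0,10],[0,0,10]],"dr":[[0,0,0],[0,0,0],[0,0,0],[0,0,0],[0,0,0]],"jaw":[255,255,255,255,255]}' 60
python3 -m jog '{"travel":[[0,0,12],[0,0,15],[0,0,15],[0,0,15],[0,0,10]],"dr":[[0,0,0],[0,0,0],[0,0,0],[0,0,0],[0,0,0]],"jaw":[255,255,255,255,255]}'
python3 - <<'E'
from h import *
print(get_state()["contact_force"],get_state()["qpos"].round(2))
crop("scene","pics/s5.png",250,100,230,200,3)
E
```

```text
time: 7.82
eef_pos: [0.5111, 0.0094, 0.1152]
tcp_rot: [0.999, 0.034, -0.001, -0.0]
contact_force: [-0.3, -0.8, -0.7]
opening: 0.103
time: 8.23
eef_pos: [0.5124, 0.0092, 0.1845]
tcp_rot: [0.999, 0.034, 0.002, 0.0]
contact_force: [0.6, 0.1, -0.4]
opening: 0.101
[ 0.64941905  0.07468946 -0.44253922] [-0.18 -0.03  2.02 -0.    1.15  1.32]
```

View pics/s5.png

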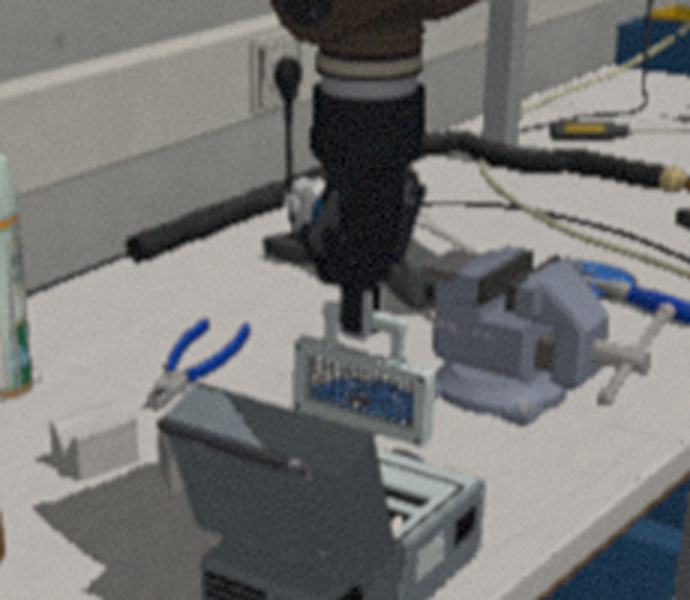

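The plate is clear of the slot (its lower edge shows at crop row ~440, well above the deck). I'll raise it, pull back from the lamp, pass over the cover to the left while turning about 86°, then lower.

```bash
python3 -m jog '{"travel":[[-5,0,20],[-8,0,28],[-9,0,30],[-9,0,30],[-8,0,22]],"dr":[[0,0,0],[0,0,0],[0,0,3],[0,0,5],[0,0,5]],"jaw":[255,255,255,255,255]}'
python3 -m jog '{"travel":[[-3,15,0],[0,25,0],[0,28,0],[0,28,0],[0,28,0]],"dr":[[0,0,5],[0,0,5],[0,0,5],[0,0,5],[0,0,5]],"jaw":[255,255,255,255,255]}'
python3 -m jog '{"travel":[[0,28,0],[0,28,0],[0,28,0],[0,28,0],[0,28,0]],"dr":[[0,0,5],[0,0,5],[0,0,5],[0,0,5],[0,0,5]],"jaw":[255,255,255,255,255]}'
python3 -m jog '{"travel":[[0,28,0],[0,25,0],[0,20,0],[0,9,0],[0,0,0]],"dr":[[0,0,5],[0,0,5],[0,0,5],[0,0,5],[0,0,3]],"jaw":[255,255,255,255,255]}'
python3 - <<'E'
from h import *
from scipy.spatial.transform import Rotation as Ro
s=get_state();print(Ro.from_quat(s["tcp_rot"]).as_matrix().round(3), s["eef_pos"],s["qpos"].round(2),s["opening"],s["contact_force"])
E
```

```text
time: 8.7
eef_pos: [0.4723, 0.0093, 0.3144]
tcp_rot: [0.989, 0.149, 0.001, 0.0]
contact_force: [0.5, -0.4, -1.1]
opening: 0.094
time: 9.12
eef_pos: [0.4691, 0.1344, 0.3117]
tcp_rot: [0.933, 0.36, -0.0, 0.0]
contact_force: [0.3, 0.1, -1.0]
opening: 0.098
time: 9.53
eef_pos: [0.4691, 0.2747, 0.3114]
tcp_rot: [0.833, 0.553, -0.0, -0.0]
contact_force: [0.3, -0.3, -1.1]
opening: 0.1
time: 9.95
eef_pos: [0.4689, 0.3572, 0.3109]
tcp_rot: [0.705, 0.709, -0.0, -0.0]
contact_force: [0.5, -0.2, 0.2]
opening: 0.102
[[-0.005  1.    -0.001]
 [ 1.     0.005  0.   ]
 [ 0.    -0.001 -1.   ]] [0.46887852 0.35722632 0.31094392] [0.48 0.05 1.7  0.   1.39 0.47] 0.10202940038278252 [ 0.47674543 -0.17495492  0.18446984]
```

Now I lower by 125 mm (the lower edge ends near 115 mm) and check.

```bash
python3 -m jog '{"travel":[[0,0,-18],[0,0,-30],[0,0,-30],[0,0,-28],[0,0,-14]],"dr":[[0,0,0],[0,0,0],[0,0,0],[0,0,0],[0,0,0]],"jaw":[255,255,255,255,255]}'
python3 -m jog '{"travel":[[0,0,-5],[0,0,0],[0,0,0],[0,0,0],[0,0,0]],"dr":[[0,0,0],[0,0,0],[0,0,0],[0,0,0],[0,0,0]],"jaw":[255,255,255,255,255]}'
python3 - <<'E'
from h import *
s=get_state();x,y,z=s["eef_pos"];b=z-.0825+.012
print(b,np.abs(s["dq"]).max())
im=read_camera("scene")[:,:,::-1]; 
im=im.copy()
for dy in(-.055,.055):
  for h in(0,.056):
    cv2.circle(im,tuple(int(round(v)) for v in proj("scene",(x,y+dy,b+h))),2,(0,0,255),1)
a=cv2.resize(im[100:400,150:450],None,fx=1.9,fy=1.9,interpolation=cv2.INTER_CUBIC)
cv2.imwrite("pics/f.png",a)
E
```

```text
time: 10.37
eef_pos: [0.4672, 0.3542, 0.1868]
tcp_rot: [0.707, 0.707, -0.004, -0.001]
contact_force: [-0.5, -0.7, -2.0]
opening: 0.098
time: 10.78
eef_pos: [0.4706, 0.3559, 0.1888]
tcp_rot: [0.708, 0.707, 0.002, 0.001]
contact_force: [0.0, -0.5, -0.9]
opening: 0.102
0.11834361247492747 0.007540810876655379
```

View pics/f.png

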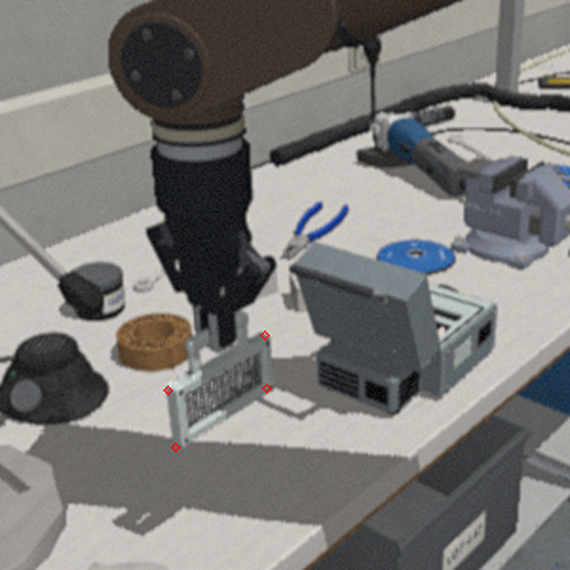

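The predicted plate corners coincide with the seen ones. The plate is upright, parallel to the bench edge and clear of the open cover, and nothing else has moved. I'm handing it in.

```bash
python3 -c "
from plant import *
print(sign_off())"
```

```text
the job is handed in; nothing more can be done
None
```

The extractor's cover is thrown right back and stays open. The mesh filter is out of its slot and still held in the gripper. I handed the job in at about 11 s of the 45 s; sign-off reports no verdict.

**How it went:** I lifted the cover by its bar along the hinge arc and let go at the open stop. I then pinched the filter's grip with 50 N (60 N from the lift on), drew it straight up and carried it over the open cover to the left side. There I turned it about 86° and lowered it.

**Last checks:**
- **Plate position:** TCP at (0.471, 0.356, 0.189) m, with the lower edge about 118 mm above the bench.
- **Orientation:** upright and square to the bench's front edge within about 0.01 rad, going by the tool pose. The plate's projected corners matched the last picture.
- **Clear space:** about 0.35 m between the filter and extractor origins, and by calculation about 12 cm from the plate to the open cover's bar.
- **Grip and rest:** gripper opening steady at 0.10, and joint speeds below 0.01 rad/s.
- **Surroundings:** the cover is open and the disc, V-block and tape roll look untouched in the last picture. I judged that by eye, without measuring their positions again.

No check failed or disagreed.

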